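Switch the solvent selector to port three and open the outlet cock

TASK

Turn the click-stop selector on the manifold until its pointer rests in the click of the third port, counting the ports clockwise (seen from above) from the outlet pipe. Only then open the outlet cock fully, by swinging its lever a quarter turn clockwise until it lies along the pipe against its stop. Let go of both, and leave the things standing around where they are.

Things in the scene. Friction and masses are not known exactly. Their poses are not given: they have to be found in the camera images.
- manifold: Fixed steel plate 120 x 360 x 10 mm bearing a round selector housing and a brass ball cock, joined by a level outlet pipe. Origin on the table; x across the plate (away from the robot at yaw 0), y along it from cock to selector, z up. Selector axis at y +100 mm, cock axis at y -100 mm, both x 0. Pipe 16 mm thick, axis 30 mm high, runs from housing to y -180 mm; cock body 38 mm thick.
- selector (a joint): Turret angle, rad, growing clockwise from above: 0 = pointer at port 1, 0.785 port 2, 1.571 port 3 (wanted), 2.356 port 4, 3.142 port 5, 3.927 port 6. The click stop at each port pulls the pointer in from nearly half way (0.39 rad) either side and holds with about 0.13 N m. Hard stops 0.09 rad beyond ports 1 and 6. Starts at port 4, 5 or 6, so it must go counter-clockwise.
- selector_grip (a point): Point on the turret axis inside its black handle bar, 73 mm above the table: grip here. x along the pointed nose, z up. Bar 16 mm wide, from 40 mm behind the axis to 30 mm ahead, top at 85 mm, standing on a steel disc (84 mm across, top 53 mm above the table). A lower nose 11 mm wide, top at 73 mm, goes on to 50 mm ahead of the axis.
- selector_nose (a point): Pointed tip of the turret's nose, 50 mm from the selector axis, 62 mm above the table. A white line on top of the bar and nose leads to it.
- port_3 (a point): Middle of the stub of port 3, 64 mm from the selector axis, 27 mm above the table. Six barbed stubs stick out level from the housing (100 mm across, top 45 mm high) to 80 mm from the axis, 45 degrees apart; the pipe leaves in the gap without ports. Port 1 is the first clockwise from the pipe. From manifold +x counter-clockwise: port 1 at 202.5 degrees, port 3 at 112.5, port 6 at -22.5.
- cock (a joint): Angle of the cock's lever, rad, growing clockwise from above: 0 = shut, lever across the pipe along the manifold's +x; 1.571 = open, lever along the pipe, towards the manifold's -y, away from the selector. Hard stops at 0 and 1.571; starts at 0 to 0.15. Stays where it is left; turning takes about 0.12 N m.
- cock_axis (a point): Point on the vertical axis of the cock's lever, 78 mm above the table. Fixed to the manifold.
- cock_grip (a point): Middle of the lever's black sleeve, 70 mm from the cock's axis, 78 mm above the table: grip or push here. x along the lever to its free end, z up. Sleeve 15 mm wide, from 28 to 100 mm from the axis, 69 to 87 mm above the table.
- beaker: Clear empty beaker, 46 mm across, 58 mm high, loose, standing beyond the outlet end of the pipe. Origin: centre of its underside. To be left alone.
- dropper_bottle: Small brown bottle with a black cap, 37 mm across, 85 mm high, loose, beside the selector end of the plate. Origin: centre of its underside. To be left alone.
- timer: White bench timer lying flat, 60 x 62 x 29 mm, loose, on the right near the front edge of the table. Origin: centre of its underside. To be left alone.

How it is judged:
By the outcome, as a careful person would: the job done as asked, in the order asked, and still so for the second after the job is handed in, with the robot touching nothing.
It also fails if it takes over 67 s, if anything falls off the work surface, if the arm or the gripper's body presses on something with over 40 N, if the wrist force passes 120 N, or if a joint passes its speed limit or range.

ROBOT

A 7-joint arm with a two-finger parallel gripper is mounted at the origin on a cart in front of the work surface, level with it; the furniture and walls round the work are solid. World frame = base frame: x ahead of the robot, y to its left, z up, the work surface at z = 0. Lengths are in m, angles in rad, forces in N, time in s.
With the tool pointing down it reaches from about 0.35 to 0.9 m from the base axis. Payload 8.1 kg.
Tool frame: the origin (TCP) lies between the finger pads; the fingertips stand 8 mm ahead of it and the grasp point (between the pads) lies 11 mm behind it (manip.tip_extent is the distance from the TCP to the fingertips, in m); z points along the fingers, y is the direction in which the jaws open and shut (so a half turn about z gives the same grasp; the last joint's range is limited). The gripper opens to 85 mm and grips with 20 to 120 N. Pads are 22 mm wide; open, the fingers measure 114 mm over their backs; the gripper's body (76 mm by 85 mm) begins 54 mm behind the grasp point. The pads swing forward as they close: fully open they stand 13 mm farther back than shut.
Start: joints at [1.001, 0.434, 0.025, 1.573, -0.012, 1.134, -0.075], TCP at [0.281, -0.558, 0.239] pointing down, gripper open.
Joint ranges: [-2.62, 2.62], [-0.44, 2.09], [-1.27, 1.32], [0.08, 2.57], [-1.32, 4.46], [0.12, 2], [-2.74, 2.74]. Speed limits (rad/s): [2.22, 2.22, 3.01, 3.01, 3.14, 3.14, 3.14].

INTERFACE

Orientations are given as a unit quaternion [w, x, y, z].
In Python, from cell import telemetry, read_camera, hand_in, manip gives the robot as it stands.
- The arm moves only by the tool carry_out, never from a script. Its argument "motion" is a list of rows, each a list of 3 entries, a list of its own where there are three numbers: the turn, a rotation vector about the world's x, y, z in units of 5 degrees (1.0 is 5 degrees), then the shift along the world's x, y, z in units of 40 mm (1.0 is 40 mm), then the closure, from -1 (fully open) to 1 (shut). In form: [[[wx, wy, wz], [tx, ty, tz], claw], ...]. A call has 1 to 12 rows; each row is the pose to reach, as a shift and turn from the pose commanded when the call began; what a row does not reach only later rows make up. A row lasts 1/12 s, in which the tool goes at most 41.7 mm and 7.16 degrees, less where a joint would pass 70% of its speed; a pose out of reach is approached as far as the arm can. A call with a gripper value outside its range is refused whole. The fingers move at their own pace and stop on an object; "newtons" is the grip in N (left out, the last holds). Time passes only in rows, so rows that repeat a pose let the fingers close. It gives the time, the measured TCP pose, the force and the opening at its end, in the units of the state.
- telemetry.observe(): the state, without advancing time (a new reading comes with each control period).
- read_camera(name): name is "scene" or "top" or "wrist"; returns a dict with "img" (384x512x3 uint8, red, green, blue), "fx", "fy", "cx", "cy" (pixels), "R" (3x3) and "t" (3): a world point X has camera coordinates R X + t. Camera axes: x right, y down, z forward; pixel columns grow to the right and rows downward; lengths in m; the calibration is good to about 2 mm. A picture is of the moment at which its call begins. There is no depth.
- hand_in(): hands the job in, once; it reports no verdict.
The state is a dict: "clock": time; "q": joint angles; "joint_vel": joint speeds; "joint_torque": joint torques, N m; "tcp_pos": TCP position; "tcp_rot": TCP orientation; "ft_force": force on the tool from outside, world axes, zero at the start; "ft_torque": the same for the moment, N m; "gripper_width": finger opening in m.
Only numpy, scipy, OpenCV 4.12 (cv2) and the standard library are available. Lean on these libraries where they do the work, as an engineer would, in place of code of your own. Each camera call takes 0.05 s, during which the arm holds its last target. There are 200 camera calls.

## Working session

There is one attempt and no reset: what is moved stays moved. The work goes in short steps, Python scripts to look and compute and a tool call to move; the robot and the scene stay as the last step left them, time stands still between calls to the robot, and variables do not carry over. Pictures are saved under pics/ and viewed, about 8 in all and at most 12, crops included, and the job is handed in when it is done.

Besides the shell and the picture viewer there is one more tool, called after "Call:" as name(argument=value, ...) on one line, values as JSON. carry_out: Moves the arm, as the interface text tells. Its arguments: {"type":"object","properties":{"motion":{"type":"array","items":{"type":"array"}},"newtons":{"type":"number"}},"required":["motion"]}

```bash
mkdir -p pics; ls; python3 - <<'E'
from cell import telemetry, read_camera
import cv2
s=telemetry.observe();print({k:s[k] for k in('clock','tcp_pos','tcp_rot','gripper_width')})
for n in('top','scene'):
    c=read_camera(n);cv2.imwrite(f'pics/{n}0.png',c['img'][:,:,::-1]);print(n,c['fx'],c['cx'],c['cy'],c['R'],c['t'])
E
```

```text
pics
{'clock': 0.0, 'tcp_pos': array([ 0.28101061, -0.55771949,  0.2385531 ]), 'tcp_rot': array([-7.25003968e-04,  9.72890053e-01,  2.31266860e-01, -2.40799120e-04]), 'gripper_width': 0.0855876085379305}
top 346.72699878016414 253.42784775089402 190.83987034900355 [[-2.61986054e-02 -9.99650008e-01 -3.67363054e-03]
 [-9.91662168e-01  2.64527444e-02 -1.26120563e-01]
 [ 1.26173599e-01  3.38817572e-04 -9.92008119e-01]] [-0.09482108  0.50403476  1.19589212]
scene 462.8607243620316 260.19617140084324 188.21820828312894 [[ 0.44850669 -0.89345844 -0.02395326]
 [-0.54681549 -0.25309936 -0.79808116]
 [ 0.7069898   0.37104276 -0.60207367]] [-0.34020655  0.27962536  1.37836835]
```

View pics/top0.png

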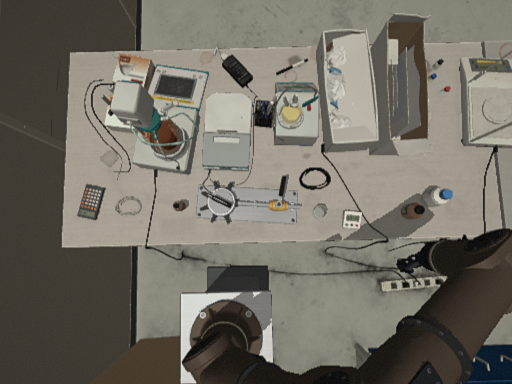

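View pics/scene0.png

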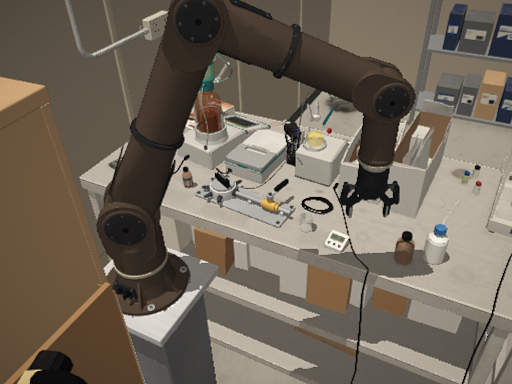

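Top view: selector at about (221,201), cock at about (281,205) with its lever pointing away (+x), beaker at (320,211), timer at (352,219) and dropper bottle at (180,205). I'll enlarge the manifold.

```bash
python3 - <<'E'
import cv2
a=cv2.imread('pics/top0.png')[165:235,170:310];cv2.imwrite('pics/topc.png',cv2.resize(a,None,fx=5.7,fy=5.7,interpolation=cv2.INTER_CUBIC))
E
cat >h.py <<'E'
import numpy as np
from cell import telemetry, read_camera
def ray(c,u,v,z):
    R=np.array(c['R']);t=np.array(c['t']);d=R.T@np.array([(u-c['cx'])/c['fx'],(v-c['cy'])/c['fy'],1]);o=-R.T@t
    return o+d*(z-o[2])/d[2]
def proj(c,X):
    p=np.array(c['R'])@X+np.array(c['t']);return np.array([c['fx']*p[0]/p[2]+c['cx'],c['fy']*p[1]/p[2]+c['cy']])
E
```

```text
(no output)
```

View pics/topc.png

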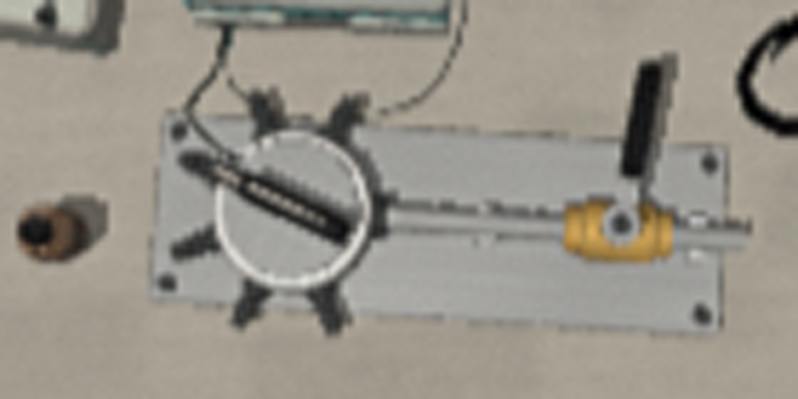

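The pointer is at port 4 (upper left stub, crop (190,160)). Port 3 is the left-lower stub (190,245). The cock is nearly shut.

```bash
python3 - <<'E'
from h import *
c=read_camera('top')
f=lambda x,y,z: ray(c,170+(x+.5)/5.7-.5,165+(y+.5)/5.7-.5,z)
P=[f(*p,.01) for p in((165,113),(727,147),(722,330),(150,297))]
for p in P:print(p.round(4))
m=np.mean(P,0);d=(P[0]+P[3]-P[1]-P[2])/2;yaw=np.arctan2(-d[0],d[1]);print('centre',m,'len',np.hypot(*d[:2]),'yaw',np.degrees(yaw))
s=f(293,210,.053);k=f(621,224,.08);b=f(347,237,.085);n=f(190,160,.062);e=f(655,62,.087)
print('sel',s,'cock',k,'dist',np.linalg.norm(s[:2]-k[:2]))
v=s-k;yw2=np.arctan2(-v[0],v[1]);print('yaw2',np.degrees(yw2))
for y in(yaw,yw2):
  ex=np.array([np.cos(y),np.sin(y)]);ey=np.array([-ex[1],ex[0]]);print(m[:2]+.1*ey,m[:2]-.1*ey)
w=s-b;print('bar dir deg',np.degrees(np.arctan2(w[1],w[0])), 'len',np.hypot(*w[:2]));w=n-s;print(np.degrees(np.arctan2(w[1],w[0])),np.hypot(*w[:2]));
w=e-k;print('lever',np.degrees(np.arctan2(w[1],w[0])),np.hypot(*w[:2]))
print(f(36,235,.085))
from scipy.spatial.transform import Rotation as Ro
R=Ro.from_quat(telemetry.observe()['tcp_rot'],scalar_first=True).as_matrix();print(R.round(3))
E
```

```text
[0.5328 0.0896 0.01  ]
[ 0.5016 -0.2655  0.01  ]
[ 0.3865 -0.2576  0.01  ]
[0.4165 0.0998 0.01  ]
centre [ 0.45936468 -0.08343682  0.01      ] len 0.35755961002664227 yaw -4.913201570535789
sel [0.46465305 0.00525577 0.053     ] cock [ 0.44847105 -0.19187461  0.08      ] dist 0.19779343293550541
yaw2 -4.692764701631151
[0.46792933 0.01619574] [ 0.45080003 -0.18306938]
[0.46754594 0.01622795] [ 0.45118341 -0.18310159]
bar dir deg 60.021484169701125 len 0.04007844494653515
62.963364655464986 0.06858313269611709
lever -13.618010027708989 0.09845110078625838
[0.45068624 0.15437449 0.085     ]
[[ 0.893  0.45  -0.001]
 [ 0.45  -0.893  0.001]
 [-0.    -0.001 -1.   ]]
```

Call:
carry_out(motion=[[[0,0,1],[0.4,1,0],-1],[[0,0,2],[0.7,2,0],-1],[[0,0,3],[1.0,3,0],-1],[[0,0,4],[1.3,4,0],-1],[[0,0,5],[1.6,5,0],-1],[[0,0,6],[2,6,0],-1],[[0,0,7],[2.3,7,0],-1],[[0,0,7.2],[2.6,8,0],-1],[[0,0,7.2],[2.9,9,0],-1],[[0,0,7.2],[3.2,10,0],-1],[[0,0,7.2],[3.5,11,0],-1],[[0,0,7.2],[3.8,12,0],-1]])

```text
clock: 1.15
tcp_pos: [0.4321, -0.0798, 0.2395]
tcp_rot: [0.0, 0.854, 0.52, 0.0]
ft_force: [1.4, -0.4, 0.2]
gripper_width: 0.0853
```

Call:
carry_out(motion=[[[0,0,0],[0.4,1,0],-1],[[0,0,0],[0.8,2,0],-1],[[0,0,0],[0.8,2.2,0],-1],[[0,0,0],[0.8,2.2,0],-1],[[0,0,0],[0.8,2.2,0],-1]])

```text
clock: 1.57
tcp_pos: [0.4639, 0.0065, 0.239]
tcp_rot: [-0.0, 0.853, 0.521, -0.0]
ft_force: [-0.3, -0.2, 0.6]
gripper_width: 0.0852
```

```bash
python3 - <<'E'
from h import *
import cv2
c=read_camera('wrist');cv2.imwrite('pics/w1.png',cv2.resize(c['img'][:,:,::-1],None,fx=1.5,fy=1.5))
np.savez('w1.npz',**c)
s=telemetry.observe();print(s['tcp_pos'],s['q'],s['clock'])
for X in((.466,.01,.085),(.45,-.187,.087)):print(proj(c,np.array(X))*1.5)
E
```

```text
[0.46375987 0.00536495 0.23902115] [ 0.2586685   0.21187732 -0.45257553  1.91942477  0.10778084  1.03462138
 -0.71645058] 1.6167
[386.73602295 257.52681496]
[491.47911832 503.44049368]
```

View pics/w1.png

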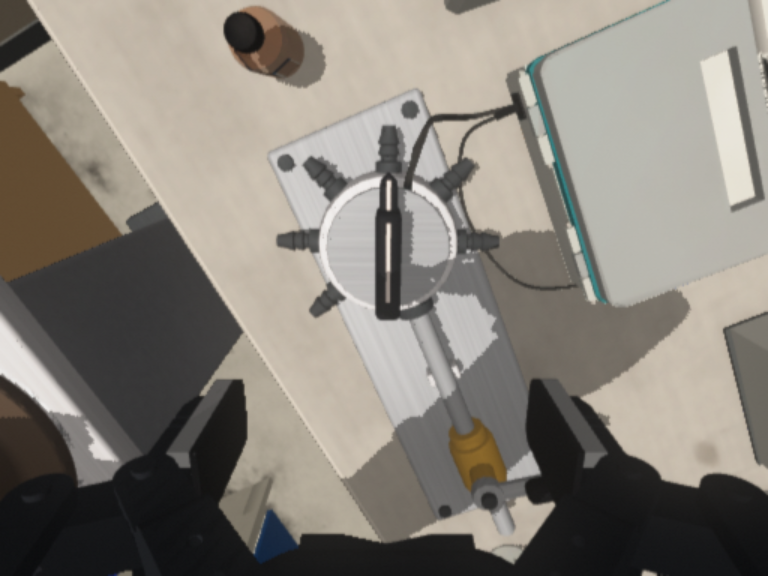

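The wrist view shows the disc centre at about (388,241). The bar runs from (388,206) to (388,318) and its nose points at port 4. Port 3 is at (325,178), the next stub counter-clockwise. Cock axis is at (489,494).

```bash
python3 - <<'E'
from h import *
c=dict(np.load('w1.npz'))
f=lambda x,y,z: ray(c,x/1.5,y/1.5,z)
a=f(388.5,206,.085);b=f(388.5,318,.085);n=f(388.5,174,.062);print(a,b,n,np.linalg.norm(a-b))
w=a-b;print('dir',np.degrees(np.arctan2(w[1],w[0])),'axis',b+w*4/7, 'from nose',n-.05*w/np.linalg.norm(w))
print('disc',f(388,241,.053),'cock',f(489,494,.085))
E
```

```text
[0.48120061 0.03739423 0.085     ] [ 0.44895089 -0.02573396  0.085     ] [0.48872947 0.05192842 0.062     ] 0.07088873513424573
dir 62.939294126089464 axis [0.4673793  0.01033929 0.085     ] from nose [0.46598276 0.00740217 0.062     ]
disc [0.46814224 0.0122853  0.053     ] cock [ 0.45138123 -0.1803144   0.085     ]
```

Call:
carry_out(motion=[[[0,0,0],[0.1,0.1,-1],-1],[[0,0,0],[0.1,0.1,-2],-1],[[0,0,0],[0.1,0.1,-3],-1],[[0,0,0],[0.1,0.1,-3.7],-1],[[0,0,0],[0.1,0.1,-4.1],-1],[[0,0,0],[0.1,0.1,-4.25],-1],[[0,0,0],[0.1,0.1,-4.25],-1],[[0,0,0],[0.1,0.1,-4.25],-1]])

```text
clock: 2.28
tcp_pos: [0.4685, 0.0093, 0.07]
tcp_rot: [0.0, 0.854, 0.52, 0.0]
ft_force: [0.5, 0.2, -0.5]
gripper_width: 0.0858
```

Call:
carry_out(motion=[[[0,0,0],[0,0,0],0],[[0,0,0],[0,0,0],0.4],[[0,0,0],[0,0,0],0.6],[[0,0,0],[0,0,0],1],[[0,0,0],[0,0,0],1],[[0,0,0],[0,0,0],1],[[0,0,0],[0,0,0],1],[[0,0,0],[0,0,0],1],[[0,0,0],[0,0,0],1],[[0,0,0],[0,0,0],1]], newtons=35)

```text
clock: 3.12
tcp_pos: [0.4671, 0.0108, 0.0697]
tcp_rot: [-0.0, 0.854, 0.521, -0.001]
ft_force: [-6.1, 2.0, 11.2]
gripper_width: 0.0151
```

Call:
carry_out(motion=[[[0,0,1],[0,0,0],1],[[0,0,2],[0,0,0],1],[[0,0,3],[0,0,0],1],[[0,0,4],[0,0,0],1],[[0,0,5],[0,0,0],1],[[0,0,6],[0,0,0],1],[[0,0,7],[0,0,0],1],[[0,0,8],[0,0,0],1],[[0,0,9],[0,0,0],1],[[0,0,9],[0,0,0],1],[[0,0,9],[0,0,0],1]])

```text
clock: 4.03
tcp_pos: [0.4645, 0.0111, 0.0696]
tcp_rot: [-0.002, 0.589, 0.808, -0.002]
ft_force: [-16.6, 2.8, 23.8]
gripper_width: 0.0153
```

Call:
carry_out(motion=[[[0,0,0],[0,0,0],0.5],[[0,0,0],[0,0,0],-0.5],[[0,0,0],[0,0,0],-1],[[0,0,0],[0,0,0],-1],[[0,0,0],[0,0,0],-1],[[0,0,0],[0,0,0],-1],[[0,0,0],[0,0,0],-1],[[0,0,0],[0,0,0],-1]])

```text
clock: 4.7
tcp_pos: [0.4682, 0.0102, 0.0693]
tcp_rot: [-0.0, 0.59, 0.808, 0.0]
ft_force: [0.1, -0.0, 0.0]
gripper_width: 0.0853
```

Call:
carry_out(motion=[[[0,0,0],[0,0,0.5],-1],[[0,0,0],[0,0,1.2],-1],[[0,0,0],[0,0,2.2],-1],[[0,0,0],[0,0,3],-1],[[0,0,0],[0,-1,3],-1],[[0,0,0],[0,-2,3],-1],[[0,0,0],[0,-2,3],-1],[[0,0,0],[0,-2,3],-1]])

```text
clock: 5.37
tcp_pos: [0.4678, -0.0725, 0.1892]
tcp_rot: [0.0, 0.592, 0.806, -0.0]
ft_force: [0.5, 0.9, -0.3]
gripper_width: 0.0852
```

```bash
python3 - <<'E'
from h import *
import cv2
c=read_camera('wrist');cv2.imwrite('pics/w2.png',cv2.resize(c['img'][:,:,::-1],None,fx=1.5,fy=1.5))
np.savez('w2.npz',**c)
s=telemetry.observe();print(s['tcp_pos'],s['q'],s['clock'])
E
```

```text
[ 0.46790959 -0.07050862  0.18917948] [ 0.58159073  0.3235226  -0.67502508  1.95520671  0.24743244  0.94537888
  0.09269932] 5.4167
```

View pics/w2.png

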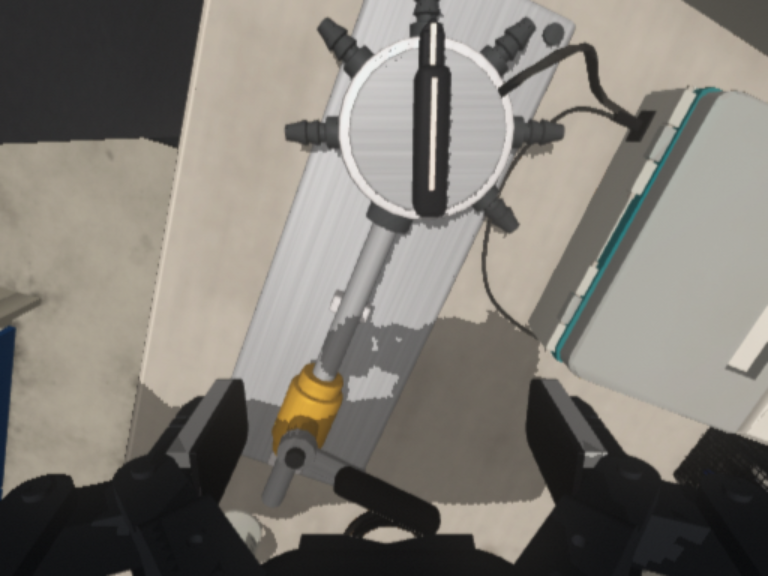

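The pointer now lies on port 3: the stub at (427,10), third clockwise from the pipe after (295,130) and (340,40). Cock axis is at (296,456) and the lever's free end is near (430,520).

```bash
python3 - <<'E'
from h import *
c=dict(np.load('w2.npz'))
f=lambda x,y,z: ray(c,x/1.5,y/1.5,z)
a=f(296,456,.085);e=f(432,518,.08);s0=f(343,480,.08);w=e-a
print('axis',a,'end',e,np.linalg.norm(w[:2]),'dir',np.degrees(np.arctan2(w[1],w[0])));w=e-s0;print(np.linalg.norm(w),np.degrees(np.arctan2(w[1],w[0])))
p=f(431,68,.085);q=f(430,215,.085);w=p-q;print('bar',np.degrees(np.arctan2(w[1],w[0])),q+w*4/7)
t=read_camera('top');print('beaker',ray(t,320,211,.03))
E
```

```text
axis [ 0.44812689 -0.18506344  0.085     ] end [ 0.53991933 -0.20811573  0.08      ] 0.09464279878405442 dir -14.097430713822435
0.061463157679542677 -10.210568225586334
bar 108.65343455206909 [0.46436647 0.00646773 0.085     ]
beaker [ 0.42387681 -0.34030111  0.03      ]
```

Call:
carry_out(motion=[[[0,0,1.3],[0.2,-0.5,0],-1],[[0,0,2.6],[0.4,-1,0],-1],[[0,0,3.9],[0.6,-1.5,0],-1],[[0,0,5.2],[0.8,-2,0],-1],[[0,0,6.5],[1,-2.5,0],-1],[[0,0,7.8],[1.2,-3,0],-1],[[0,0,9.1],[1.25,-3.3,0],-1],[[0,0,10.4],[1.25,-3.3,0],-1],[[0,0,11.7],[1.25,-3.3,0],-1],[[0,0,11.9],[1.25,-3.3,0],-1],[[0,0,11.9],[1.25,-3.3,0],-1],[[0,0,11.9],[1.25,-3.3,0],-1]])

```text
clock: 6.47
tcp_pos: [0.5184, -0.2007, 0.1893]
tcp_rot: [-0.0, 0.112, 0.994, 0.0]
ft_force: [0.9, -0.6, -0.4]
gripper_width: 0.0849
```

```bash
python3 - <<'E'
from h import *
import cv2
c=read_camera('wrist');cv2.imwrite('pics/w3.png',cv2.resize(c['img'][:,:,::-1],None,fx=1.5,fy=1.5))
np.savez('w3.npz',**c)
s=telemetry.observe();print(s['tcp_pos'],s['tcp_rot'],s['q'],s['clock'])
E
```

```text
[ 0.51834344 -0.20091201  0.18936845] [3.07475306e-05 1.11999214e-01 9.93708291e-01 8.38635916e-05] [ 0.87384853  0.51168244 -0.85098396  1.75780129  0.43272217  1.07087124
  1.21964613] 6.5167
```

View pics/w3.png

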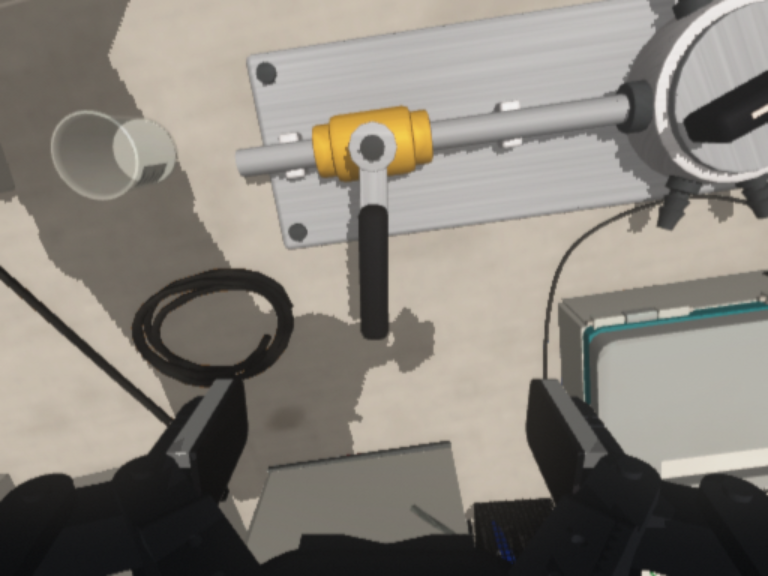

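```bash
python3 - <<'E'
from h import *
c=dict(np.load('w3.npz'))
f=lambda x,y,z: ray(c,x/1.5,y/1.5,z)
a=f(372,147,.085);e=f(375,338,.083);s0=f(373,206,.083);w=e-s0
print('axis',a,'mid',(e+s0)/2,np.linalg.norm(w),'dir',np.degrees(np.arctan2(w[1],w[0])),np.linalg.norm((e-a)[:2]))
for z in(0,.05,.1):print(z,f(360,455,z),f(560,300,z))
E
```

```text
axis [ 0.44748673 -0.19164484  0.085     ] mid [ 0.50925805 -0.20531406  0.083     ] 0.07064323319976355 dir -12.473437584693167 0.09858728208146267
0 [ 0.67444675 -0.2576708   0.        ] [ 0.58021175 -0.08964616  0.        ]
0.05 [ 0.63817586 -0.2461601   0.05      ] [ 0.55853731 -0.10416148  0.05      ]
0.1 [ 0.60190496 -0.23464939  0.1       ] [ 0.53686286 -0.11867681  0.1       ]
```

The lever points straight down the picture from its axis (372,147) to its end (375,338). The jaws are centred on it to within about 4 mm and nothing is in the way.

Call:
carry_out(motion=[[[0,0,0],[-0.05,-0.1,-0.8],-1],[[0,0,0],[-0.05,-0.1,-1.6],-1],[[0,0,0],[-0.05,-0.1,-2.4],-1],[[0,0,0],[-0.05,-0.1,-2.8],-1],[[0,0,0],[-0.05,-0.1,-3],-1],[[0,0,0],[-0.05,-0.1,-3],-1],[[0,0,0],[-0.05,-0.1,-3],-1]])

```text
clock: 7.1
tcp_pos: [0.5168, -0.2054, 0.07]
tcp_rot: [0.0, 0.111, 0.994, 0.0]
ft_force: [0.5, 0.5, 0.9]
gripper_width: 0.0855
```

Call:
carry_out(motion=[[[0,0,0],[0,0,0],0],[[0,0,0],[0,0,0],0.4],[[0,0,0],[0,0,0],0.6],[[0,0,0],[0,0,0],1],[[0,0,0],[0,0,0],1],[[0,0,0],[0,0,0],1],[[0,0,0],[0,0,0],1],[[0,0,0],[0,0,0],1],[[0,0,0],[0,0,0],1]], newtons=30)

```text
clock: 7.85
tcp_pos: [0.5162, -0.2064, 0.0697]
tcp_rot: [0.0, 0.111, 0.994, -0.0]
ft_force: [-1.6, -1.7, 5.6]
gripper_width: 0.0146
```

```bash
python3 - <<'E'
import numpy as np
from cell import telemetry
s=telemetry.observe();print(s['tcp_pos'],s['ft_force'],s['q'])
A=np.array([.449,-.189]);p=s['tcp_pos'][:2]-A
print(np.hypot(*p)*1000,np.degrees(np.arctan2(p[1],p[0])))
for k in range(0,19):
    t=-np.radians(5*k);R=np.array([[np.cos(t),-np.sin(t)],[np.sin(t),np.cos(t)]]);print(-k,((R@p-p)/.04).round(2))
E
```

```text
[ 0.51623386 -0.2063661   0.06965186] [-1.5810819  -1.70256564  5.64161049] [ 0.80561652  0.64783104 -0.75075121  1.87583288  0.58148802  0.84955728
  1.10448137]
69.44043465629188 -14.482621443668076
0 [0. 0.]
-1 [-0.04 -0.14]
-2 [-0.1  -0.29]
-3 [-0.17 -0.42]
-4 [-0.25 -0.55]
-5 [-0.34 -0.67]
-6 [-0.44 -0.78]
-7 [-0.55 -0.89]
-8 [-0.67 -0.98]
-9 [-0.8  -1.06]
-10 [-0.93 -1.13]
-11 [-1.07 -1.19]
-12 [-1.22 -1.24]
-13 [-1.36 -1.27]
-14 [-1.51 -1.29]
-15 [-1.67 -1.3 ]
-16 [-1.82 -1.3 ]
-17 [-1.97 -1.28]
-18 [-2.11 -1.25]
```

Call:
carry_out(motion=[[[0,0,-1],[-0.04,-0.14,0],1],[[0,0,-2],[-0.1,-0.29,0],1],[[0,0,-3],[-0.17,-0.42,0],1],[[0,0,-4],[-0.25,-0.55,0],1],[[0,0,-5],[-0.34,-0.67,0],1],[[0,0,-6],[-0.44,-0.78,0],1],[[0,0,-7],[-0.55,-0.89,0],1],[[0,0,-8],[-0.67,-0.98,0],1],[[0,0,-8],[-0.67,-0.98,0],1]])

```text
clock: 8.6
tcp_pos: [0.4899, -0.2475, 0.0698]
tcp_rot: [0.002, 0.448, 0.894, -0.001]
ft_force: [3.5, -5.6, -1.3]
gripper_width: 0.0144
```

Call:
carry_out(motion=[[[0,0,-1],[-0.13,-0.08,0],1],[[0,0,-2],[-0.26,-0.15,0],1],[[0,0,-3],[-0.4,-0.21,0],1],[[0,0,-4],[-0.55,-0.26,0],1],[[0,0,-5],[-0.69,-0.29,0],1],[[0,0,-6],[-0.84,-0.31,0],1],[[0,0,-7],[-1,-0.32,0],1],[[0,0,-8],[-1.15,-0.32,0],1],[[0,0,-8],[-1.15,-0.32,0],1]])

```text
clock: 9.35
tcp_pos: [0.4434, -0.2613, 0.0698]
tcp_rot: [0.002, 0.727, 0.686, -0.0]
ft_force: [1.4, -12.3, -3.5]
gripper_width: 0.0144
```

Call:
carry_out(motion=[[[0,0,-0.3],[-0.05,0,0],1],[[0,0,-0.6],[-0.1,0,0],1],[[0,0,-0.9],[-0.15,0,0],1],[[0,0,-0.9],[-0.15,0,0],1],[[0,0,-0.9],[-0.15,0,0],1]])

```text
clock: 9.77
tcp_pos: [0.4413, -0.261, 0.07]
tcp_rot: [0.004, 0.75, 0.661, 0.001]
ft_force: [11.6, -13.2, -11.5]
gripper_width: 0.0145
```

Call:
carry_out(motion=[[[0,0,0],[-0.07,0.05,0],1],[[0,0,0],[-0.14,0.05,0],1],[[0,0,0],[-0.14,0.05,0],1],[[0,0,0],[-0.14,0.05,0],1]])

```text
clock: 10.1
tcp_pos: [0.441, -0.2608, 0.0705]
tcp_rot: [0.008, 0.751, 0.661, 0.005]
ft_force: [30.3, -21.2, -32.0]
gripper_width: 0.0146
```

The lever is on the stop: force rose to 30 N with no further travel. I'll ease off, release, rise and look.

Call:
carry_out(motion=[[[0,0,0],[0.15,-0.05,0],1],[[0,0,0],[0.15,-0.05,0],0.5],[[0,0,0],[0.15,-0.05,0],-0.5],[[0,0,0],[0.15,-0.05,0],-1],[[0,0,0],[0.15,-0.05,0],-1],[[0,0,0],[0.15,-0.05,0],-1],[[0,0,0],[0.15,-0.05,0],-1],[[0,0,0],[0.15,-0.05,0],-1],[[0,0,0],[0.15,-0.05,0],-1]])

```text
clock: 10.85
tcp_pos: [0.4377, -0.2577, 0.0694]
tcp_rot: [0.0, 0.75, 0.661, -0.0]
ft_force: [0.3, -0.0, -0.1]
gripper_width: 0.0855
```

Call:
carry_out(motion=[[[0,0,0],[0,0,0.5],-1],[[0,0,0],[0,0,1.2],-1],[[0,0,0],[0,0,2.2],-1],[[0,0,0],[0,0,3.2],-1],[[0,0,0],[-0.2,-0.8,4],-1],[[0,0,0],[-0.2,-1.6,4.5],-1],[[0,0,0],[-0.2,-2.4,4.5],-1],[[0,0,0],[-0.2,-3,4.5],-1],[[0,0,0],[-0.2,-3,4.5],-1],[[0,0,0],[-0.2,-3,4.5],-1]])

```text
clock: 11.68
tcp_pos: [0.4291, -0.3789, 0.2489]
tcp_rot: [-0.0, 0.751, 0.66, -0.0]
ft_force: [0.4, 0.9, -0.0]
gripper_width: 0.0854
```

```bash
python3 - <<'E'
from h import *
import cv2
s=telemetry.observe();print(s['tcp_pos'],s['ft_force'],s['clock'],s['gripper_width'])
c=read_camera('wrist');np.savez('w4.npz',**c);w=cv2.resize(c['img'][:,:,::-1],None,fx=1.5,fy=1.5);cv2.imwrite('pics/w4.png',w)
t=read_camera('top')['img'][:,:,::-1];cv2.imwrite('pics/t4.png',cv2.resize(t[165:240,165:375],None,fx=3.8,fy=3.8,interpolation=cv2.INTER_CUBIC))
E
```

```text
[ 0.42908782 -0.37891371  0.24886884] [ 0.37977562  0.90814726 -0.01794483] 11.6833 0.08539359327056668
```

View pics/w4.png

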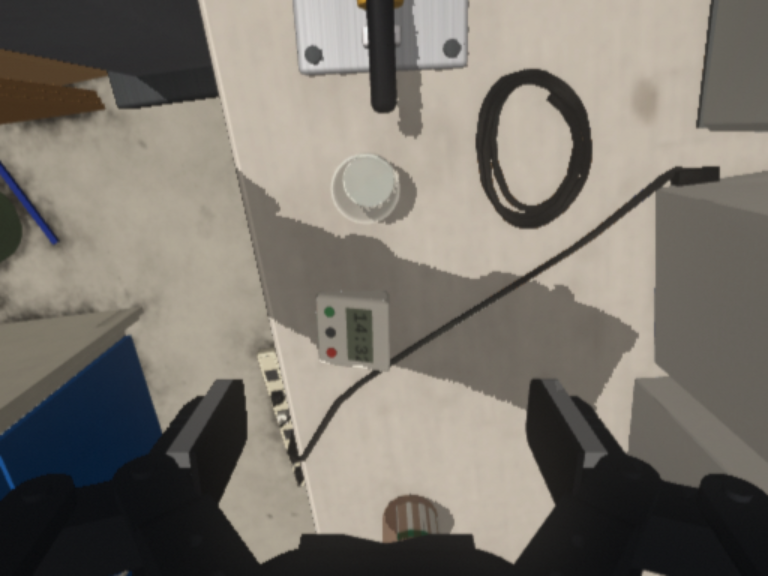

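View pics/t4.png

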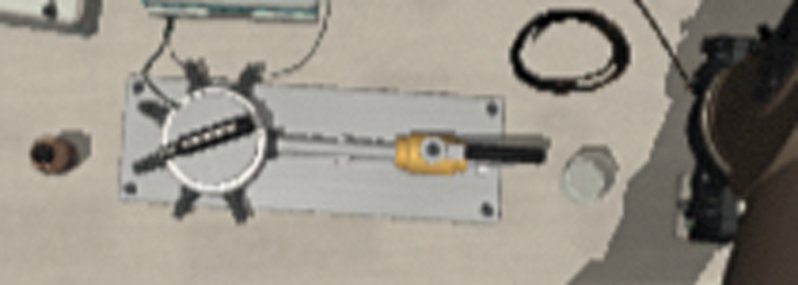

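The nose lies on port 3 (top crop (140,163)). The lever lies along the pipe (485,152), and the bottle, beaker and timer haven't moved.

```bash
python3 -c "
from cell import hand_in
print(hand_in())"
```

```text
the job is handed in; nothing more can be done
None
```

I turned the selector from port 4 counter-clockwise one click to port 3 and let go. Then I swung the cock lever a quarter turn clockwise onto its stop, let go, backed the arm clear and handed the job in at about 12 s.

**Selector:** In the last top view the pointer rests on the third stub clockwise from the outlet pipe. An earlier close view measured the bar at about 108.7°, against the expected 107.7°.

**Cock:** The lever lies along the pipe. At the stop the force rose to about 30 N at the wrist with almost no further movement, well under the 120 N limit.

**Surroundings:** The bottle, beaker and timer looked unmoved by eye, and the gripper was open and clear with near-zero force at hand-in.

**Disagreements:** No check failed. My image estimates of the cock and selector axes differed from each other by up to about 12 mm. I acted on averaged values, and both grips still held.

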